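Refit the bottom knife of a jeweller's bench shear

TASK

The bench shear's flat bottom knife is back from grinding and lies on the pale soldering board: lay it flat on its ledge along the front of the shear's table with its end notch over the locating pin and its long back edge against the step of the table, and press it home so that the bottom of the notch bears firmly on the pin - a steady hand push, never a blow or hard shove that could bend the pin. Then swing the clamp lever all the way down onto the knife's tail and let go, leaving the other things on the bench undisturbed.

Things in the scene. Friction and masses are not known exactly. Their poses are not given: they have to be found in the camera images.
- shear: Bench guillotine shear, green cast base, steel table, fixed. Origin on the bench under the middle of the knife seat; z up, +x from the seat's open front across the table, y along the seat (pin at the -y end, clamp at +y). Seated, the knife's axes match these and in mm here its centre is (0, 0, 54), notch bottom (0, -74, 54), tail end (0, 90, 54). All parts named below share this frame.
- seat (a point): Middle of the knife's ledge, on its top, at (3, 0, 50). The flat ledge runs x -11 to 17, y -105 to 90, open in front; the seated knife overhangs it by 6 in front, where all is open down to z 10. Behind, the table top is at z 58: the 8 high step at x 17 is what the knife's back edge goes against, and the seated knife is flush with the table.
- recess (a point): Middle of the finger recess behind the ledge, on its floor (z 34): y -34 to 48, x 17 to 58. It interrupts the step so that a finger can go down behind the middle of the knife while the knife is laid and slid.
- pivot (a point): Pivot of the parked cutting arm at (-20, -150, 85). Bracket x -8 to 14, y -185 to -115, up to z 100; the arm in front of it (x -37 to -9) leans outward to y -380 and z 310. Keep clear.
- pin: The single steel locating pin, 6 diameter, 7 high with a tapered top, fixed at (0, -77, 50). Origin at the centre of its foot on the ledge. A steady press of 6 to 12 N of the notch bottom on it is right (3 N held for a moment is the least that seats the knife); over 25 N would bend it.
- knife_center (a point): Loose flat bright steel bar, the bottom knife: 180 long (y), 34 wide (x), 8 thick (z), 0.3 to 0.46 kg. Sliding on the ledge by its own weight it drags 1 to 5 N, more if pressed down. Middle of the bar, 4 above its underside; +x is its back edge, -x its ground edge, -y its notched end. Lies flat on the board at first.
- knife_notch (a point): Middle of the flat bottom of the knife's U notch, half-way up the thickness; the notch is 9 wide and 16 deep, open at the knife's -y end, through the full thickness. 74 from the knife's centre.
- knife_tail (a point): Middle of the knife's plain (+y) end face, half-way up, 90 from its centre.
- clamp (a joint): Angle (rad) of the clamp lever: 0 closed (level, pad on the seated knife's tail), 1.55 to 1.85 at the start, standing up or leaning back (1.57 is upright); limits -0.05 and 2.1. Stays where left; 2 to 4 N at the ball moves it. Push it from behind (+x side) over toward -x and down. Beside the pad a lip drops behind the knife's tail end with 2 mm to spare, so it closes only if the knife is home and flat.
- clamp_hinge (a point): Hinge axis of the clamp lever, along the shear's y, at (40, 80, 63). In the lever's own frame (origin here, the shear's axes when closed, turning with it) it is a bar 16 wide and 10 high (z -1 to 9) from x 10 to -68, then a rod 10 thick to (-100, 0, 13), then the ball; pad at x -40 with its face at z -5; lip at y 12 to 18.
- clamp_ball (a point): Centre of the black ball, 22 diameter, at the end of the clamp lever; (-106, 0, 16) in the lever's frame.
- board: Pale flat soldering board 210 (x) x 230 (y) x 15 thick on the bench, fixed; origin at the centre of its underside. The knife lies on its top at z 15.
- charcoal: Bystander, leave alone: rectangular black charcoal block 40 x 90 x 28, lying on the far part of the pale board.
- loupe: Bystander, leave alone: black eyepiece loupe, a stepped round 42 across and 46 high, on the bench near the shear.
- tweezers: Bystander, leave alone: steel tweezers 160 long, 6 high, lying on the bench near the board.
- bangle: Bystander, leave alone: thin brass ring 68 across, 6 high, lying on the shear's table behind the seat.
- mug: Bystander, leave alone: white mug 84 across, 75 high, at the back.
- flux: Bystander, leave alone: white plastic bottle 72 across, 150 high, on the right near the robot.
- hammer: Bystander, leave alone: hammer lying to the right on the bench.
Not all that is in view belongs to the job. Of the things like the part that bears knife_center, leave any that is orange; of the rest the smaller one is meant.

How it is judged:
By the outcome, as a careful person would: the job done as asked, in the order asked, and still so for the second after the job is handed in, with the robot touching nothing.
It also fails if it takes over 72 s, if anything falls off the work surface, if the arm or the gripper's body presses on something with over 40 N, if the wrist force passes 120 N, or if a joint passes its speed limit or range.

ROBOT

A 7-joint arm with a two-finger parallel gripper is mounted at the origin on the work surface. World frame = base frame: x ahead of the robot, y to its left, z up, the work surface at z = 0. Lengths are in m, angles in degrees, forces in N, time in s.
With the tool pointing down it reaches from about 0.4 to 0.85 m from the base axis. Payload 6.9 kg.
Tool frame: the origin (TCP) lies midway between the tips of the shut fingers; the grasp point (between the pads) lies ctrl.grip_depth behind it (ctrl.grip_depth is the distance from the TCP to the grasp point, in m); x points along the fingers, y is the direction in which the jaws open and shut, and the axes are right-handed (so a half turn about x gives the same grasp; the last joint's range is limited). The gripper opens to 85 mm and grips with 20 to 120 N. Pads are 22 mm wide; open, the fingers measure 114 mm over their backs; the gripper's body (76 mm by 85 mm) begins 54 mm behind the grasp point. The pads swing forward as they close: fully open they stand 13 mm farther back than shut.
Start: joints at [76.404, 29.078, -13.613, 85.955, 7.202, 65.827, -8.869], TCP at [0.21, -0.589, 0.231] pointing down, gripper open.
Joint ranges: [-176.47, 176.47], [-13.61, 117.27], [-81.72, 77.17], [0.22, 143.17], [-87.28, 267.28], [10, 112.55], [-165.47, 165.47]. Speed limits (degrees/s): [136.94, 136.94, 180, 180, 180, 180, 180].

INTERFACE

Orientations are given as a 3x3 rotation matrix whose columns are the frame's x, y, z axes.
In Python, from bench import ctrl gives the robot as it stands. Calls block until the motion is done:
- ctrl.movep(position, orientation): joint-space move of the TCP to a pose.
- ctrl.movel(position, orientation=None, feed=0.15, force_limit=None): straight line of the TCP; orientation=None keeps the orientation; feed is the mean speed in m/s. With force_limit (N) it stops when the force on the tool has changed by that much, and returns True; else False.
- ctrl.move_joints(angles): joint-space move.
- ctrl.gripper_to(opening, force=None): finger opening in m; force is the grip in N (None keeps the last); returns when the fingers have stopped.
- ctrl.dwell(seconds).
- ctrl.ik(position, orientation): joint angles nearest the present ones, or None.
- ctrl.grab_frame(name): name is "side" or "top" or "wrist"; returns a dict with "image" (400x640x3 uint8, blue, green, red), "fx", "fy", "cx", "cy" (pixels), "cam_to_world" (4x4, takes a point from camera to world coordinates). Camera axes: x right, y down, z forward; pixel columns grow to the right and rows downward; lengths in m; the calibration is good to about 2 mm. A picture is of the moment at which its call begins. There is no depth.
A pose or a line that the arm cannot do raises ctrl.MotionError and nothing moves.
- ctrl.finish_job(): hands the job in, once; it reports no verdict.
Readings, each from a call of its own:
- ctrl.read_time(): time.
- ctrl.read_joints(): joint angles.
- ctrl.read_joint_velocities(): joint speeds.
- ctrl.read_joint_torque(): joint torques, N m.
- ctrl.read_ee_pos(): TCP position.
- ctrl.read_eef_rot(): TCP orientation.
- ctrl.read_ft_force(): force on the tool from outside, world axes, zero at the start.
- ctrl.read_moment(): the same for the moment, N m.
- ctrl.read_opening(): finger opening in m.
Only numpy, scipy, OpenCV 4.12 (cv2) and the standard library are available. Lean on these libraries where they do the work, as an engineer would, in place of code of your own. Each camera call takes 0.05 s, during which the arm holds its last target.

## Working session

There is one attempt and no reset: what is moved stays moved. The work goes in short steps, each a Python script; the robot and the scene stay as the last script left them, time stands still between calls to the robot, and variables do not carry over. Pictures are saved under pics/ and viewed, and the job is handed in when it is done.

```bash
ls; mkdir -p pics; python3 - <<'E'
from bench import ctrl
import cv2,numpy as np
for n in("side","top","wrist"):
    f=ctrl.grab_frame(n); cv2.imwrite(f"pics/{n}0.png",f["image"]); print(n,f["fx"],f["cx"],f["cy"],np.round(f["cam_to_world"],3).tolist())
    np.savez(f"{n}0.npz",**f)
print(ctrl.read_time(),ctrl.grip_depth,ctrl.read_ee_pos(),np.round(ctrl.read_eef_rot(),3).tolist(),ctrl.read_ft_force())
E
```

```text
pics
side 447.4585543434358 315.87564173087554 195.79723213547717 [[-0.894, -0.313, 0.321, 0.123], [-0.448, 0.649, -0.614, 0.861], [-0.017, -0.693, -0.721, 1.043], [0.0, 0.0, 0.0, 1.0]]
top 444.7970304894585 314.1379517071628 203.5747042737366 [[-0.015, -0.991, 0.13, 0.321], [-1.0, 0.013, -0.014, 0.058], [0.012, -0.131, -0.991, 1.764], [0.0, 0.0, 0.0, 1.0]]
wrist 279.62364606870966 319.46716421171885 204.86557671216985 [[0.336, -0.909, -0.246, 0.272], [-0.942, -0.325, -0.087, -0.566], [-0.001, 0.261, -0.965, 0.374], [0.0, 0.0, 0.0, 1.0]]
0.15 0.0187 [ 0.20984483 -0.58830334  0.23061059] [[-0.001, 0.336, -0.942], [0.001, -0.942, -0.336], [-1.0, -0.001, 0.0]] [-0.22954685 -0.65860859  0.70019972]
```

View pics/side0.png

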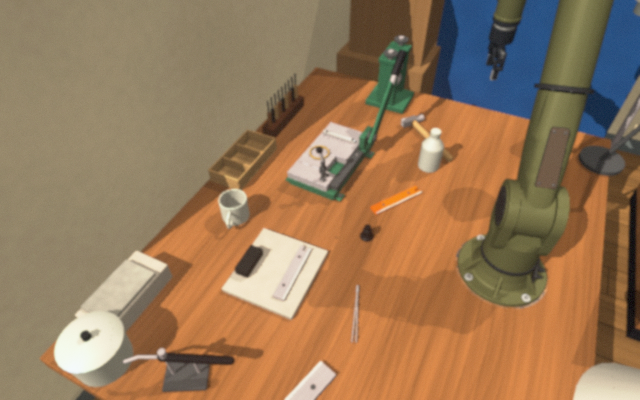

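View pics/top0.png

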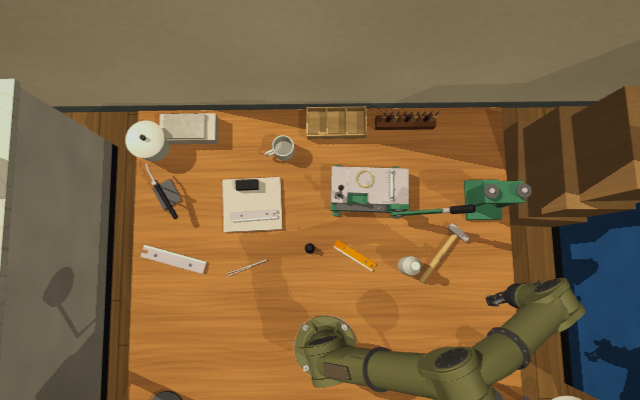

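View pics/wrist0.png

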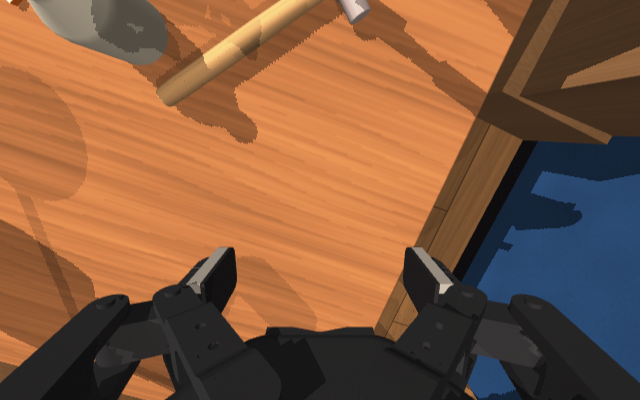

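Three bars could be the knife. In the top view they are at (255,215) on the pale board, (174,259) on the bench (larger) and (355,255) (orange). The one on the board fits the description, so I'll check it in a close crop.

```bash
python3 - <<'E'
import cv2
t=cv2.imread("pics/top0.png"); s=cv2.imread("pics/side0.png")
cv2.imwrite("pics/c1.png",cv2.resize(t[165:245,210:310],None,fx=7.5,fy=7.5,interpolation=cv2.INTER_CUBIC))
cv2.imwrite("pics/c2.png",cv2.resize(t[150:230,320:420],None,fx=7.5,fy=7.5,interpolation=cv2.INTER_CUBIC))
cv2.imwrite("pics/c3.png",cv2.resize(s[110:220,270:400],None,fx=5,fy=5,interpolation=cv2.INTER_CUBIC))
E
```

```text
(no output)
```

View pics/c1.png

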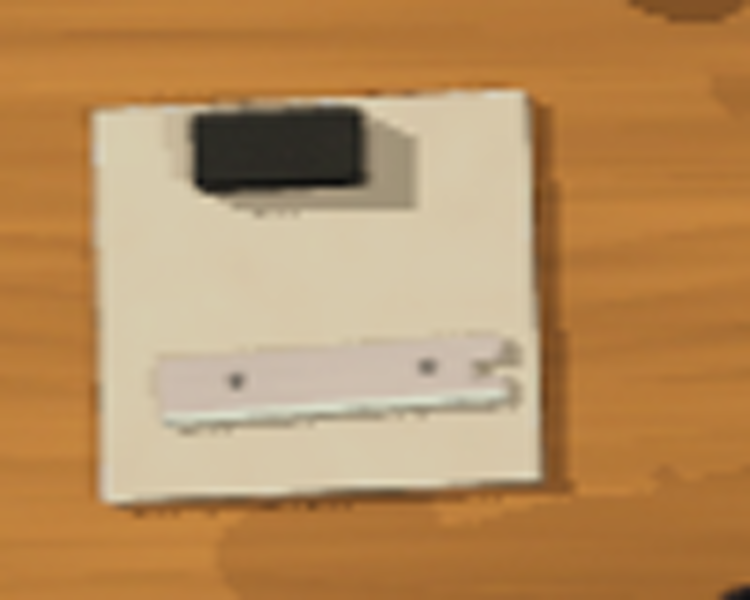

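View pics/c2.png

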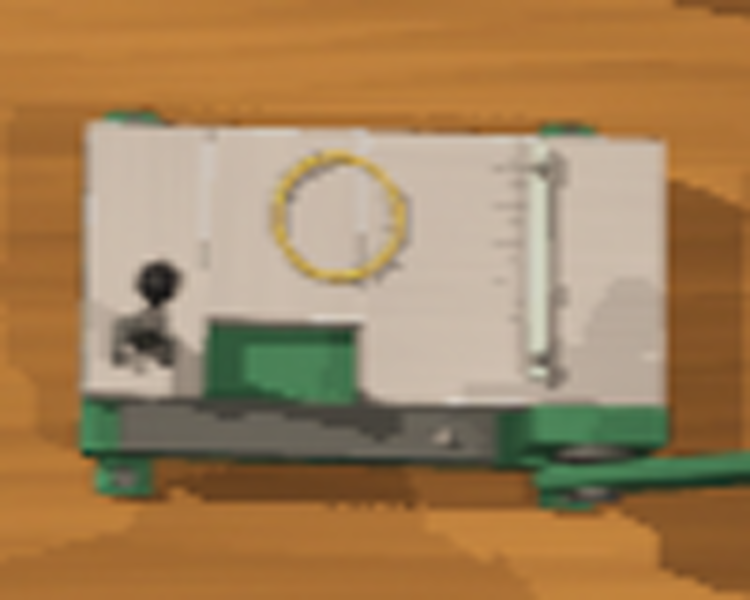

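View pics/c3.png

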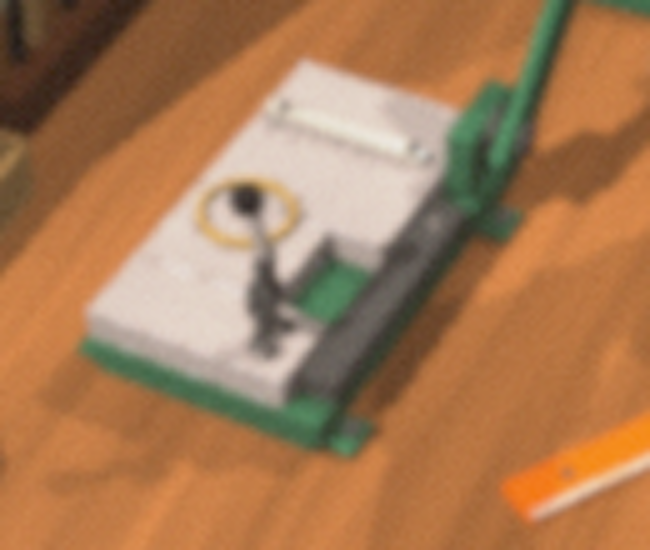

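The crop shows a bright notched bar on the pale board with its notch on the right, at about (279,213) in the full top picture. That is the knife. The shear's seat runs from about (332,207) to (385,210), the pin is near (379,208), and the clamp ball is at (341,187).

```bash
cat > h.py <<'E'
import numpy as np, cv2
def p2w(f,u,v,z):
    M=np.array(f["cam_to_world"]); d=M[:3,:3]@np.array([(u-f["cx"])/f["fx"],(v-f["cy"])/f["fy"],1]); o=M[:3,3]
    return o+d*(z-o[2])/d[2]
def w2p(f,p):
    M=np.array(f["cam_to_world"]); c=M[:3,:3].T@(np.atleast_2d(p)-M[:3,3]).T
    return np.c_[f["fx"]*c[0]/c[2]+f["cx"],f["fy"]*c[1]/c[2]+f["cy"]]
def grab(ctrl,n,name):
    f=ctrl.grab_frame(n); cv2.imwrite(f"pics/{name}.png",f["image"]); np.savez(f"{name}.npz",**f); return f
def load(n): return np.load(f"{n}.npz")
def R(yaw): # tool down, jaws(y) along direction yaw (deg from world x)
    a=np.radians(yaw); y=np.array([np.cos(a),np.sin(a),0]); x=np.array([0,0,-1.]); return np.c_[x,y,np.cross(x,y)]
E
python3 - <<'E'
from h import *
f=load("top0")
def c1(u,v,z): return p2w(f,210+u/7.5-.5+.067,165+v/7.5-.5+.067,z).round(4)
def c2(u,v,z): return p2w(f,320+u/7.5-.5+.067,150+v/7.5-.5+.067,z).round(4)
print("knife tl,tr,bl,br",[c1(*q,.023) for q in [(157,357),(515,337),(163,412),(505,400)]])
print("pin",c2(445,435,.057),"table corners",[c2(*q,.058) for q in[(90,122),(665,140),(85,395),(665,408)]])
print("ball",c2(158,282,.17), "recess",[c2(*q,.058) for q in [(208,320),(360,322)]])
from bench import ctrl
for x,y in [(.6,.25),(.55,.25),(.55,-.05),(.5,.1)]:
  for yaw in (0,180):
    print(x,y,yaw,ctrl.ik([x,y,.3],R(yaw)))
E
```

```text
knife tl,tr,bl,br [array([0.5204, 0.362 , 0.023 ]), array([0.5284, 0.1745, 0.023 ]), array([0.4914, 0.3585, 0.023 ]), array([0.4953, 0.1799, 0.023 ])]
pin [ 0.5267 -0.2175  0.057 ] table corners [array([ 0.6936, -0.0372,  0.058 ]), array([ 0.6804, -0.3378,  0.058 ]), array([ 0.5499, -0.0317,  0.058 ]), array([ 0.5392, -0.3318,  0.058 ])]
ball [ 0.5897 -0.0624  0.17  ] recess [array([ 0.5882, -0.0963,  0.058 ]), array([ 0.5862, -0.1751,  0.058 ])]
0.6 0.25 0 [  9.82885499  44.39376035 -76.9373783   74.46425282  43.00034962
  92.23762893 -60.09692308]
0.6 0.25 180 [  8.34891914  41.50425589 -70.21914108  74.48244228  38.58323868
  89.09855222 123.28135885]
0.55 0.25 0 [ 10.800477    37.87418732 -72.04020219  82.08727049  35.86222002
  85.47836479 -60.13610101]
0.55 0.25 180 [ 10.27773013  37.07147459 -70.19443763  82.09294683  34.72218137
  84.68991003 120.90054197]
0.55 -0.05 0 [ 35.36781739  24.99980288 -50.56942841  89.98802884  19.8063875
  74.44093791 -17.93224471]
0.55 -0.05 180 [ -35.79662463   31.56344011   66.03158572   90.85777915  -29.4021212
   76.97527606 -146.11232128]
0.5 0.1 0 [ 28.67862201  24.43224418 -63.93991551  95.76858552  22.71563196
  74.19897605 -39.58293595]
0.5 0.1 180 [ 31.35662314  26.84860894 -70.12178927  95.74557913  25.96035214
  75.98866779 136.69388347]
```

```bash
python3 - <<'E'
from bench import ctrl
from h import *
p=ctrl.read_ee_pos(); ctrl.movel([p[0],p[1],.40],feed=.3)
for q in ([.45,.05,.42],[.48,.25,.3]):
    for yaw in (180,0): print(q,yaw,ctrl.ik(q,R(yaw)))
ctrl.movep([.40,-.10,.42],R(180)); print(ctrl.read_joints().round(1), ctrl.read_time())
for q in ([.508,.33,.2],[.508,.27,.02],[.523,-.14,.06],[.5,-.14,.06],[.523,-.14,.25]): print(q,ctrl.ik(q,R(180)))
E
```

```text
[0.45, 0.05, 0.42] 180 [ 43.7299197   14.48482592 -70.14005456  88.06320105  13.62515882
  87.00773318 153.46365829]
[0.45, 0.05, 0.42] 0 [ 41.88041719  13.48348051 -66.67480493  88.075758    12.38563678
  86.58217502 -24.95662492]
[0.48, 0.25, 0.3] 180 [ 12.41190663  30.44596425 -70.14941835  91.46652598  29.06846112
  78.80928016 118.97677561]
[0.48, 0.25, 0.3] 0 [ 12.66393151  30.76041084 -70.86786107  91.46424673  29.47996094
  79.07465265 -61.46741109]
[ -47.1    6.3   65.8   93.6   -5.8   83.8 -160.8] 3.2583
[0.508, 0.33, 0.2] [  2.00258171  43.09884784 -70.22238656  91.33955685  41.58455761
  75.62891155 105.80014677]
[0.508, 0.27, 0.02] [ -60.91016144   51.34777938   54.48221938  107.6733022   -54.26325401
   51.54467715 -158.88505509]
[0.523, -0.14, 0.06] [ -17.70254179   43.23833987   50.50828708  111.14834288  -45.34819442
   47.99834079 -122.11424055]
[0.5, -0.14, 0.06] [ -16.00040775   40.32221833   46.92561923  114.43258487  -42.74917501
   44.13483628 -123.24323846]
[0.523, -0.14, 0.25] [ -26.97387487   34.0218313    67.19242598   97.47902797  -33.02179322
   71.16015712 -132.02212746]
```

```bash
python3 - <<'E'
from bench import ctrl
from h import *
for q in ([.508,.30,.2],[.508,.27,.2],[.508,.27,.1],[.508,.24,.2],[.508,.265,.015]): 
  for yaw in (180,182): print(q,yaw,ctrl.ik(q,R(yaw)))
E
```

```text
[0.508, 0.3, 0.2] 180 [  5.44472229  41.69166386 -70.21474554  93.79528019  40.6002493
  74.09311447 107.94685538]
[0.508, 0.3, 0.2] 182 [  5.44472229  41.69166386 -70.21474554  93.79528019  40.6002493
  74.09311447 109.94685538]
[0.508, 0.27, 0.2] 180 [  8.936955    40.35568977 -70.2071112   96.02376946  39.66378878
  72.66091515 110.33633866]
[0.508, 0.27, 0.2] 182 [ -68.19961527   43.55205325   71.67627206   96.98440448  -43.34369012
   72.35386746 -164.7921397 ]
[0.508, 0.27, 0.1] 180 [ -65.66846339   49.2705689    65.916839    103.95291851  -51.07835967
   62.77822367 -160.55030116]
[0.508, 0.27, 0.1] 182 [ -65.66846339   49.2705689    65.916839    103.95291851  -51.07835967
   62.77822367 -158.55030116]
[0.508, 0.24, 0.2] 180 [ -66.23235152   41.8597103    70.8745786    98.98605804  -41.94814224
   70.59264744 -164.57159959]
[0.508, 0.24, 0.2] 182 [ 12.47762013  39.10411992 -70.19960394  98.02596199  38.78195505
  71.34247611 114.95109601]
[0.508, 0.265, 0.015] 180 [ -60.50895996   51.74545912   54.47852081  108.21734593  -55.1224549
   51.17521398 -157.60286272]
[0.508, 0.265, 0.015] 182 [ -55.35527921   46.79664833   43.10404985  108.1562153   -45.78290798
   44.02578212 -164.24426729]
```

```bash
python3 - <<'E'
from bench import ctrl
from h import *
# knife view: camera on +y side of TCP (R(0)); put TCP at y .21
print(ctrl.ik([.508,.22,.22],R(0)))
ctrl.movep([.508,.22,.22],R(0)); print(ctrl.read_joints().round(1), ctrl.read_time())
for q in ([.523,-.14,.06],[.523,-.14,.25],[.508,.265,.015]): print(q,ctrl.ik(q,R(0)))
grab(ctrl,"wrist","w1")
E
```

```text
[  4.75254427  28.45774297 -47.58802005  97.63484003  23.00366006
  64.19293004 -49.62154466]
[  4.7  28.5 -47.5  97.6  23.   64.2 -49.7] 4.9833
[0.523, -0.14, 0.06] [ 37.78311486  37.84342983 -39.91951127 110.44866677  34.37368391
  44.21165134 -21.78988359]
[0.523, -0.14, 0.25] [ 45.40575977  26.24416658 -50.23523829  96.61208916  21.60283047
  67.40333147 -10.39164385]
[0.508, 0.265, 0.015] [ -7.35725068  43.19244464 -36.81990823 107.52870322  37.72851633
  42.09302521 -65.84388433]
```

View pics/w1.png

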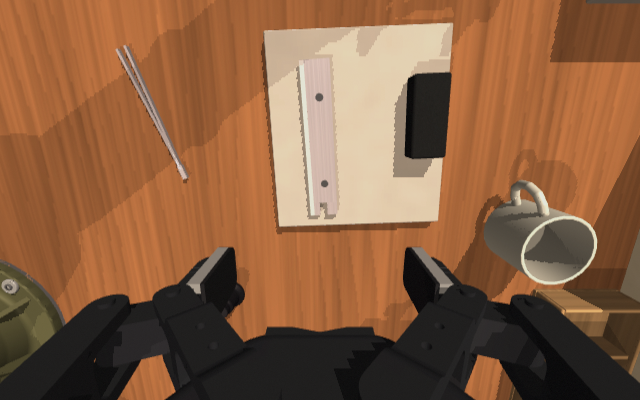

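```bash
python3 - <<'E'
from h import *
t=cv2.imread("pics/w1.png")
cv2.imwrite("pics/c4.png",cv2.resize(t[45:235,285:355],None,fx=4*.78,fy=4*.78,interpolation=cv2.INTER_CUBIC)) 
cv2.imwrite("pics/c5.png",np.hstack([cv2.resize(t[50:110,290:350],None,fx=6.5,fy=6.5,interpolation=cv2.INTER_CUBIC),cv2.resize(t[165:225,290:350],None,fx=6.5,fy=6.5,interpolation=cv2.INTER_CUBIC)]))
E
```

```text
(no output)
```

View pics/c5.png

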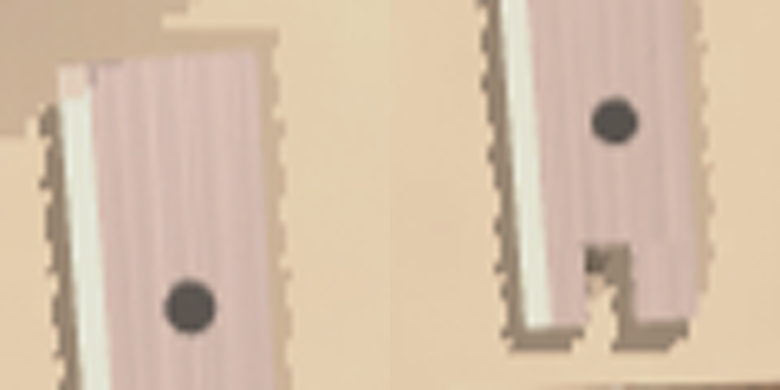

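```bash
python3 - <<'E'
from h import *
f=load("w1")
a=lambda u,v,z=.023:p2w(f,290+u/6.5-.42,50+v/6.5-.42,z)
b=lambda u,v,z=.023:p2w(f,290+(u-390)/6.5-.42,165+v/6.5-.42,z)
TL,TR,BL,BR,N=a(58,67),a(258,52),b(527,328),b(688,318),b(607,243)
for n,p in zip("TL TR BL BR N".split(),(TL,TR,BL,BR,N)): print(n,p.round(4))
ax=(TL+TR-BL-BR)/2; print("len",np.linalg.norm(ax),"w",np.linalg.norm(TR-TL),np.linalg.norm(BR-BL),"yaw",np.degrees(np.arctan2(-ax[0],ax[1])), np.degrees(np.arctan2(-(TR-BR)[0],(TR-BR)[1])),np.degrees(np.arctan2(-(TL-BL)[0],(TL-BL)[1])))
c=(TL+TR+BL+BR)/4; print("c",c, "notch d",np.linalg.norm(N-c))
# board corners z .015
for q in [(265,30),(452,24),(278,227),(438,221)]: print(p2w(f,*q,.015).round(4))
E
```

```text
TL [0.4854 0.3595 0.023 ]
TR [0.5194 0.3618 0.023 ]
BL [0.497 0.18  0.023]
BR [0.5285 0.182  0.023 ]
N [0.5127 0.1972 0.023 ]
len 0.17992198486752942 w 0.03406637145851074 0.03157810274732067 yaw 3.305378321843115 2.909426908751703 3.7015742519458543
c [0.50757931 0.27081704 0.023     ] notch d 0.07380261147038121
[0.4485 0.3913 0.015 ]
[0.6541 0.3967 0.015 ]
[0.4535 0.1611 0.015 ]
[0.6636 0.1691 0.015 ]
```

```bash
python3 - <<'E'
from bench import ctrl
from h import *
psi=3.2; a=np.radians(psi); c=np.array([.5076,.2708]); g=c-.008*np.array([-np.sin(a),np.cos(a)])
ctrl.movep([*g,.06],R(psi)); ctrl.gripper_to(.05,force=60)
grab(ctrl,"wrist","w2"); print(ctrl.read_opening(),ctrl.read_time())
s=ctrl.movel([*g,.009],feed=.025,force_limit=4); print(s,ctrl.read_ee_pos(),ctrl.read_ft_force(),ctrl.read_time())
grab(ctrl,"wrist","w3")
E
```

```text
0.05000452090913403 6.225
True [0.50805737 0.26281303 0.0121156 ] [-0.27947785 -0.64242017  6.1313376 ] 7.9417
```

View pics/w3.png

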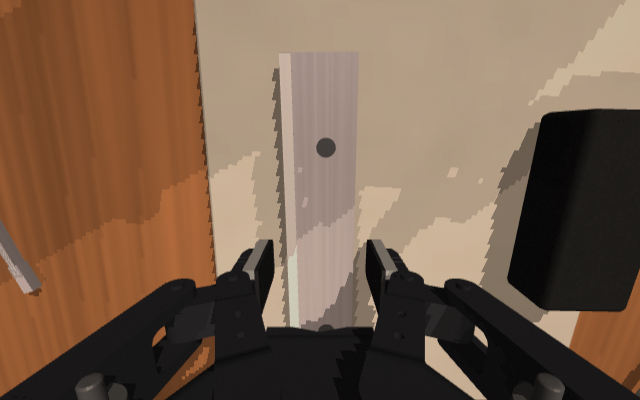

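```bash
python3 - <<'E'
from bench import ctrl
from h import *
p=ctrl.read_ee_pos(); ctrl.movel([p[0],p[1],.0150],feed=.03)
ctrl.gripper_to(.02,force=60); print(ctrl.read_opening(),ctrl.read_ee_pos(),ctrl.read_ft_force())
ctrl.movel([p[0],p[1],.075],feed=.06); print(ctrl.read_opening(),ctrl.read_ft_force(),ctrl.read_time())
grab(ctrl,"wrist","w4");grab(ctrl,"side","s4")
E
```

```text
0.03236681102315066 [0.50810536 0.26278402 0.01525852] [-1.36702033 -1.87546506  5.3662208 ]
0.032002917764144795 [-1.4619123   0.12258865 -4.58100543] 9.7083
```

View pics/w4.png

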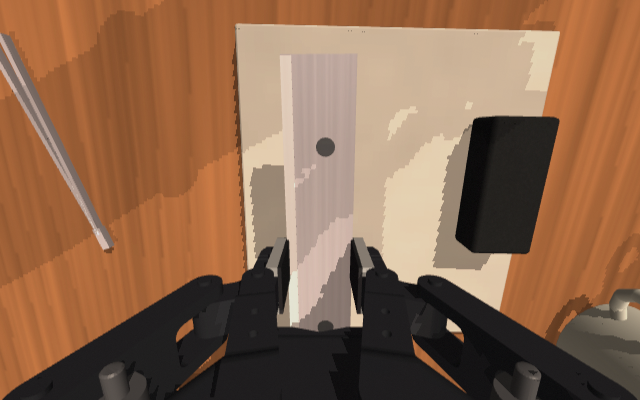

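The knife is gripped and lifted level, with its tail corners at (281,55) and (357,55) in the wrist view. Next I'll look at the shear up close.

```bash
python3 - <<'E'
from bench import ctrl
from h import *
p=ctrl.read_ee_pos(); ctrl.movel([p[0],p[1],.25],feed=.25)
ctrl.movep([.41,-.17,.25],R(-2)); print(ctrl.read_time(),ctrl.read_joints().round(1),ctrl.read_opening())
grab(ctrl,"wrist","w5");grab(ctrl,"side","s5")
E
```

```text
12.2833 [ 57.2  15.8 -48.8 109.4  13.6  60.7   0.8] 0.031958174140552846
```

View pics/w5.png

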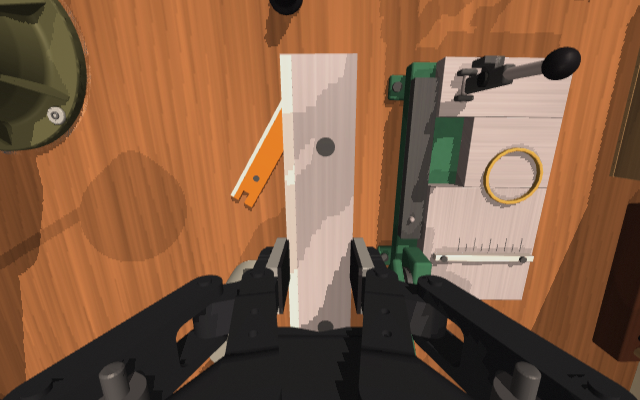

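```bash
python3 - <<'E'
from h import *
t=cv2.imread("pics/w5.png")
cv2.imwrite("pics/c6.png",cv2.resize(t[40:140,385:515],None,fx=6,fy=6,interpolation=cv2.INTER_CUBIC))
cv2.imwrite("pics/c7.png",cv2.resize(t[140:240,385:515],None,fx=6,fy=6,interpolation=cv2.INTER_CUBIC))
E
```

```text
(no output)
```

View pics/c6.png

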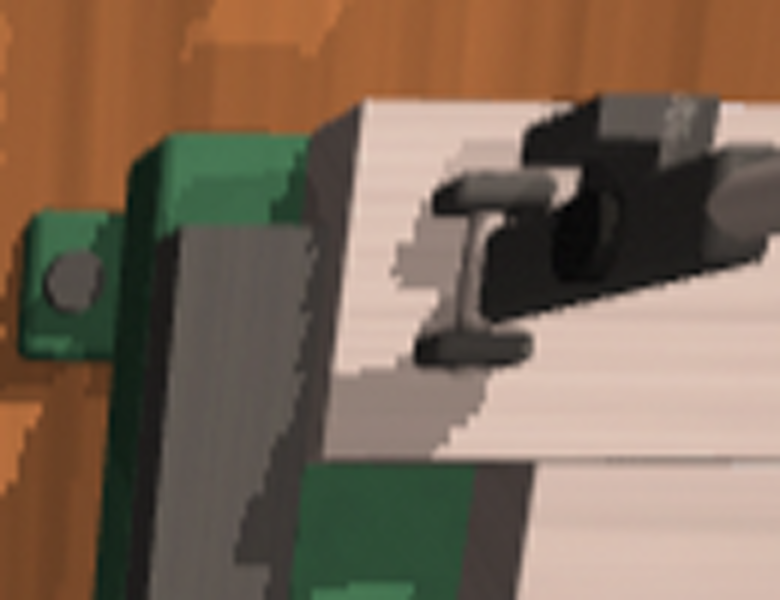

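View pics/c7.png

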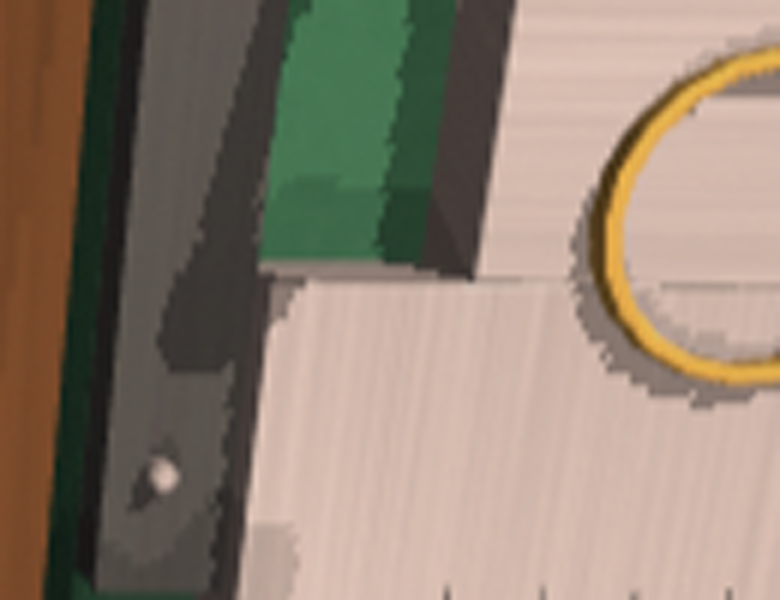

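```bash
python3 - <<'E'
from h import *
from scipy.optimize import least_squares
f=load("w5")
S=np.array([(17,48,58),(17,-34,58),(58,48,58),(58,-34,58),(-11,90,50),(0,-77,57),(-11,-105,50)])/1000
c=[(322,460,40),(268,280,140),(533,462,40),(473,279,140),(180,228,40),(163,470,140),(97,590,140)]
P=np.array([(385+u/6-.42,r+v/6-.42) for u,v,r in c])
def W(q,S):
    a=q[2]; Rz=np.array([[np.cos(a),-np.sin(a),0],[np.sin(a),np.cos(a),0],[0,0,1]]); return S@Rz.T+[q[0],q[1],0]
r=least_squares(lambda q:(w2p(f,W(q,S))-P).ravel(),[.527,-.14,-.035],loss='soft_l1')
print(r.x[:2],np.degrees(r.x[2])); print((w2p(f,W(r.x,S))-P).round(2))
np.save("shear.npy",r.x)
# check vs top & side projection
for n in("top0","side0"):
    print(n,w2p(load(n),W(r.x,S)).round(1).tolist())
# clamp ball angle fit in w5, side0, top0
def ball(th): # lever pt (x,z): -x->+z
    x,z=-.106,.016; return np.array([[.040+ x*np.cos(th)+z*np.sin(th), .080, .063 - x*np.sin(th)+z*np.cos(th)]])
obs={"w5":(561,63),"side0":(270+245/5,110+200/5),"top0":(341,187.3)}
for th in np.arange(1.5,2.0,.05):
    print(round(th,2),{n:(w2p(load(n),W(r.x,ball(th)))[0]-o).round(1).tolist() for n,o in obs.items()})
# knife in hand from w5: TL etc at z
from numpy import linalg
E
```

```text
[ 0.5299279  -0.13962247] -2.4122769778453623
[[-0.46 -0.37]
 [ 0.51  0.03]
 [ 0.13 -0.36]
 [-0.13  0.49]
 [ 0.06 -0.47]
 [ 0.48  1.5 ]
 [-0.63  0.04]]
top0 [[346.5, 202.3], [367.7, 202.9], [346.7, 191.8], [367.8, 192.4], [335.4, 209.4], [378.7, 207.6], [385.6, 210.8]]
side0 [[335.6, 174.0], [347.0, 159.0], [324.3, 169.9], [336.0, 155.2], [337.4, 186.9], [357.2, 153.3], [363.6, 151.1]]
1.5 {'w5': [-12.1, 0.1], 'side0': [3.0, -0.0], 'top0': [-0.5, 2.0]}
1.55 {'w5': [-5.4, 0.4], 'side0': [1.4, -0.4], 'top0': [-0.5, 0.6]}
1.6 {'w5': [0.8, 0.7], 'side0': [-0.1, -0.8], 'top0': [-0.5, -0.8]}
1.65 {'w5': [6.7, 1.1], 'side0': [-1.6, -1.0], 'top0': [-0.5, -2.2]}
1.7 {'w5': [12.1, 1.6], 'side0': [-3.1, -1.2], 'top0': [-0.5, -3.5]}
1.75 {'w5': [17.1, 2.2], 'side0': [-4.6, -1.3], 'top0': [-0.5, -4.8]}
1.8 {'w5': [21.5, 2.8], 'side0': [-6.0, -1.3], 'top0': [-0.5, -6.1]}
1.85 {'w5': [25.4, 3.4], 'side0': [-7.4, -1.3], 'top0': [-0.5, -7.3]}
1.9 {'w5': [28.9, 4.2], 'side0': [-8.8, -1.2], 'top0': [-0.5, -8.4]}
1.95 {'w5': [31.8, 4.9], 'side0': [-10.1, -1.0], 'top0': [-0.5, -9.6]}
```

```bash
python3 - <<'E'
from h import *
t=cv2.imread("pics/w5.png")
cv2.imwrite("pics/c8.png",np.hstack([cv2.resize(t[45:125,270:370],None,fx=4,fy=4,interpolation=cv2.INTER_CUBIC),cv2.resize(t[160:240,270:370],None,fx=4,fy=4,interpolation=cv2.INTER_CUBIC)]))
E
```

```text
(no output)
```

View pics/c8.png

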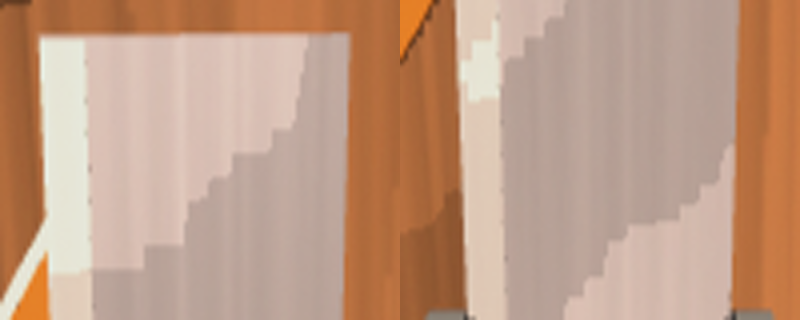

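```bash
python3 - <<'E'
from h import *
from bench import ctrl
f=load("w5"); p=ctrl.read_ee_pos(); Rt=ctrl.read_eef_rot(); print(p,Rt.round(4).tolist(),ctrl.read_ft_force())
z=p[2]+.008-.0003
a=-.4
q=[p2w(f,u+a,v+a,z) for u,v in [(280,54),(357.5,53.5),(286.5,238.7),(352.5,238.7)]]
T=[Rt.T@(w-p) for w in q]
print(np.round(T,4))
for i,j in((0,2),(1,3)): d=q[i]-q[j]; print(np.degrees(np.arctan2(-d[0],d[1])))
E
```

```text
[ 0.41071738 -0.1689823   0.25007421] [[0.0006, 0.9995, -0.0328], [0.0004, -0.0328, -0.9995], [-1.0, 0.0005, -0.0004]] [ 0.28368667 -0.08837615 -3.7503319 ]
[[-0.0077 -0.0174 -0.0983]
 [-0.0076  0.0166 -0.0985]
 [-0.0077 -0.0172 -0.0116]
 [-0.0077  0.0171 -0.0116]]
-1.7863295823971423
-1.5891533223036267
```

```bash
cat >> h.py <<'E'
sh=np.load("shear.npy") if __import__("os").path.exists("shear.npy") else None
def S2W(x,y,z):
    a=sh[2]; return np.array([sh[0]+(np.cos(a)*x-np.sin(a)*y)/1000, sh[1]+(np.sin(a)*x+np.cos(a)*y)/1000, z/1000])
def W2S(p):
    a=sh[2]; d=np.array(p)-[sh[0],sh[1],0]; return np.array([np.cos(a)*d[0]+np.sin(a)*d[1],-np.sin(a)*d[0]+np.cos(a)*d[1],d[2]])*1000
def FS(f):
    a=sh[2]; return np.array([np.cos(a)*f[0]+np.sin(a)*f[1],-np.sin(a)*f[0]+np.cos(a)*f[1],f[2]])
E
python3 - <<'E'
from bench import ctrl
from h import *
Y=np.degrees(sh[2]); ky=20-8.4
print(ctrl.ik(S2W(-4,ky,120),R(Y)))
ctrl.movep(S2W(-4,ky,120),R(Y))
ctrl.movel(S2W(-4,ky,64),feed=.08); ctrl.dwell(.1)
print(W2S(ctrl.read_ee_pos()),FS(ctrl.read_ft_force()),ctrl.read_time())
grab(ctrl,"wrist","w6");grab(ctrl,"side","s6")
E
```

```text
[ 39.30436764  33.65263961 -43.94976408 106.98910345  29.50957234
  51.33425023 -21.32750012]
[-3.53481828 11.69680092 64.51061011] [-0.20128416  0.18285568 -4.56158003] 14.0833
```

View pics/w6.png

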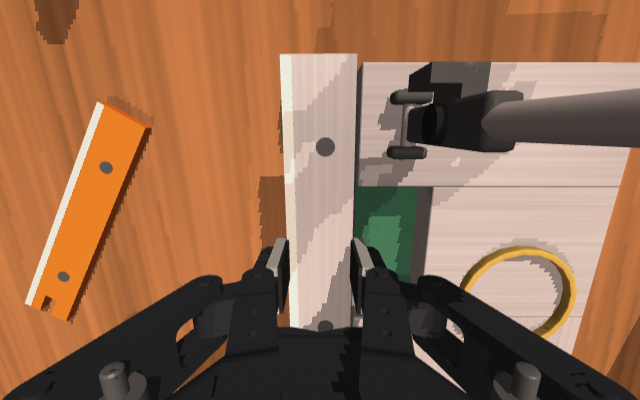

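```bash
python3 - <<'E'
import cv2
s=cv2.imread("pics/s6.png")
cv2.imwrite("pics/c9.png",cv2.resize(s[90:220,270:420],None,fx=5,fy=4.6,interpolation=cv2.INTER_CUBIC))
E
```

```text
(no output)
```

View pics/c9.png

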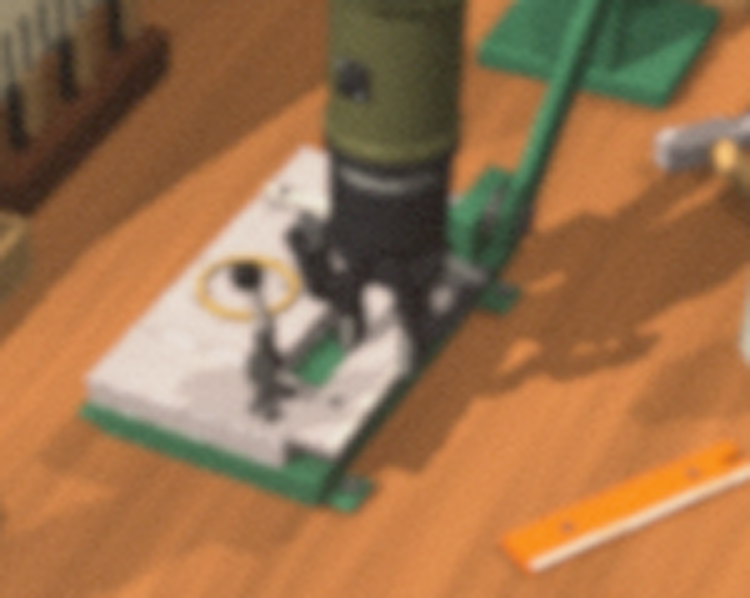

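In both views the knife sits just in front of the step, parallel to it, with its tail clear of the clamp. Next I'll lower it until it touches the ledge, then move it +x against the step.

```bash
python3 - <<'E'
from bench import ctrl
from h import *
ky=11.6
def st(m): print(m,W2S(ctrl.read_ee_pos()).round(2),FS(ctrl.read_ft_force()).round(2),round(ctrl.read_time(),2))
r=ctrl.movel(S2W(-4,ky,47),feed=.015,force_limit=4); st(r)
p=W2S(ctrl.read_ee_pos())
r=ctrl.movel(S2W(p[0]+8,p[1],p[2]+.3),feed=.012,force_limit=7); st(r)
grab(ctrl,"wrist","w7")
E
```

```text
True [-4.09 11.56 50.24] [0.09 0.73 5.07] 15.04
True [-4.06 11.58 50.24] [-0.78 -1.25  4.95] 15.39
```

View pics/w7.png

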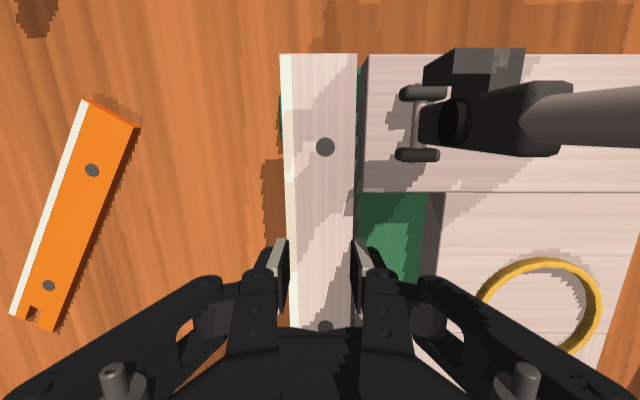

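```bash
python3 - <<'E'
from bench import ctrl
from h import *
def st(m): print(m,W2S(ctrl.read_ee_pos()).round(2),FS(ctrl.read_ft_force()).round(2),round(ctrl.read_time(),2))
for i in range(4):
    p=W2S(ctrl.read_ee_pos()); ctrl.movel(S2W(p[0],p[1],p[2]+.25),feed=.02); st(i)
    if ctrl.read_ft_force()[2]<-1: break
p=W2S(ctrl.read_ee_pos())
r=ctrl.movel(S2W(p[0]+8,p[1],p[2]),feed=.012,force_limit=8); st(r)
E
```

```text
0 [-4.08 11.61 50.34] [ 0.68 -0.65 -1.53] 15.69
True [-0.24 11.64 50.29] [-0.77 -0.29  4.11] 16.16
```

```bash
python3 - <<'E'
from bench import ctrl
from h import *
def st(m): print(m,W2S(ctrl.read_ee_pos()).round(2),FS(ctrl.read_ft_force()).round(2),round(ctrl.read_time(),2))
p=W2S(ctrl.read_ee_pos()); ctrl.movel(S2W(p[0],p[1],p[2]+.2),feed=.02); st("up")
r=ctrl.movel(S2W(p[0]+.1,-4,p[2]+.2),feed=.02,force_limit=8); st(r)
E
```

```text
up [-0.38 11.61 50.41] [-3.59 -0.12  1.05] 16.41
False [-0.41 -3.2  50.41] [-4.24  4.18  0.16] 17.34
```

```bash
python3 - <<'E'
from bench import ctrl
from h import *
def st(m): print(m,W2S(ctrl.read_ee_pos()).round(2),FS(ctrl.read_ft_force()).round(2),round(ctrl.read_time(),2))
p=W2S(ctrl.read_ee_pos())
r=ctrl.movel(S2W(p[0]+.1,-11,p[2]),feed=.01,force_limit=6); st(r)
grab(ctrl,"side","s8"); st("hold")
E
```

```text
False [-0.4  -8.7  50.41] [-3.05  7.57  0.29] 18.19
hold [-0.39 -8.71 50.42] [-2.74  7.58 -0.38] 18.24
```

```bash
python3 - <<'E'
from bench import ctrl
from h import *
def st(m): print(m,W2S(ctrl.read_ee_pos()).round(2),FS(ctrl.read_ft_force()).round(2),round(ctrl.read_time(),2))
p=W2S(ctrl.read_ee_pos())
for y in np.arange(-11.5,-16,-.5):
    ctrl.movel(S2W(-.3,y,p[2]),feed=.01); ctrl.dwell(.08); st(y)
    if FS(ctrl.read_ft_force())[1]>12: break
ctrl.dwell(.4); st("held")
E
```

```text
-11.5 [-0.43 -8.77 50.41] [-4.25  9.15  0.35] 18.57
-12.0 [-0.43 -8.81 50.4 ] [-4.03 10.11 -0.77] 18.91
-12.5 [-0.44 -8.84 50.42] [-3.94 10.87  0.88] 19.24
-13.0 [-0.46 -8.91 50.41] [-4.08 12.16  0.97] 19.57
held [-0.45 -8.9  50.39] [-4.75 11.95  0.56] 19.98
```

```bash
python3 - <<'E'
from bench import ctrl
from h import *
def st(m): print(m,W2S(ctrl.read_ee_pos()).round(2),FS(ctrl.read_ft_force()).round(2),round(ctrl.read_time(),2))
ctrl.gripper_to(.048); st("open")
p=W2S(ctrl.read_ee_pos()); ctrl.movel(S2W(p[0],p[1],150),feed=.12); st("up")
ctrl.movep(S2W(-60,-30,200),R(np.degrees(sh[2]))); st("view")
grab(ctrl,"wrist","w9");grab(ctrl,"side","s9")
E
```

```text
open [  0.38 -13.83  50.62] [ 0.31 -0.16  0.2 ] 20.27
up [-1.2000e-01 -1.3990e+01  1.4936e+02] [-0.91 -0.31  0.22] 21.26
view [-60.48 -30.65 200.08] [ 0.05  0.98 -0.14] 21.68
```

View pics/w9.png

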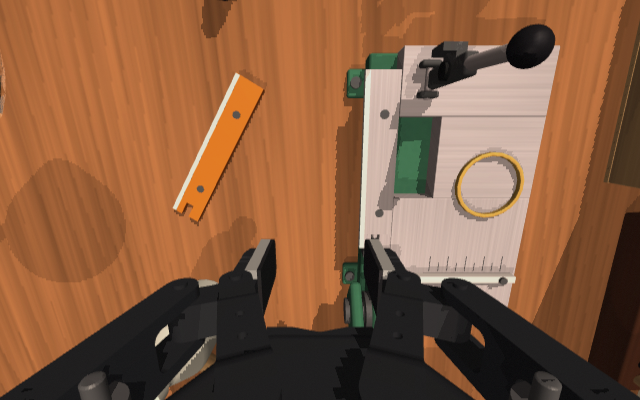

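```bash
python3 - <<'E'
from h import *
f=load("w9"); 
P=np.array([S2W(*q) for q in [(17,90,58),(-17,90,58),(0,-74,58),(0,-77,57),(17,-34,58)]])
print(w2p(f,P).round(1).tolist())
t=cv2.imread("pics/w9.png")
cv2.imwrite("pics/c10.png",np.hstack([cv2.resize(t[40:110,345:445],None,fx=4,fy=8,interpolation=cv2.INTER_CUBIC),cv2.resize(t[205:275,345:445],None,fx=4,fy=8,interpolation=cv2.INTER_CUBIC)]))
E
```

```text
[[402.1, 68.7], [365.7, 68.8], [375.0, 233.5], [374.7, 235.7], [393.1, 197.7]]
```

View pics/c10.png

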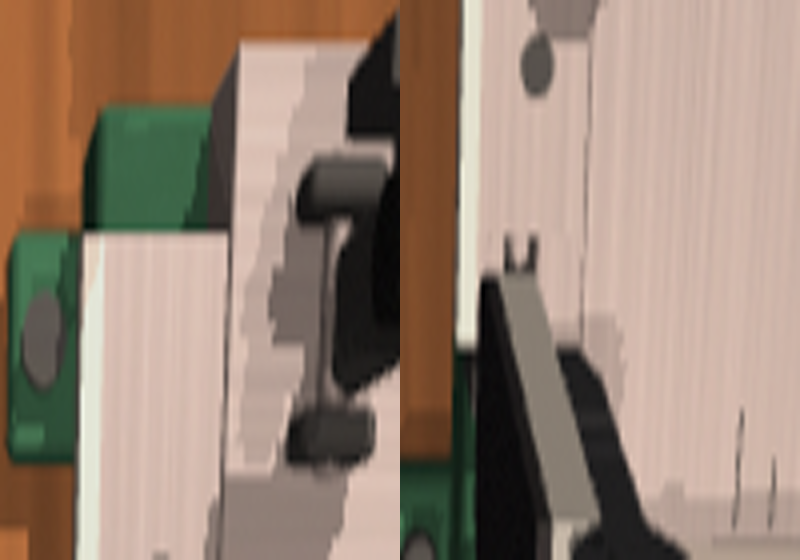

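```bash
cat >> h.py <<'E'
def ballS(th):
    return np.array([40-106*np.cos(th)+16*np.sin(th),80,63+106*np.sin(th)+16*np.cos(th)])
E
python3 - <<'E'
from bench import ctrl
from h import *
from scipy.optimize import least_squares
t=cv2.imread("pics/w9.png"); m=(t.max(2)<60).astype(np.uint8); m[:, :500]=0; m[90:]=0
n,l,s,c=cv2.connectedComponentsWithStats(m); i=1+np.argmax(s[1:,4]); print(s[i],c[i])
for th in (1.55,1.58,1.6,1.62,1.65): print(th,w2p(load("w9"),S2W(*ballS(th))[None]),ballS(th))
Y=np.degrees(sh[2])
for yaw in (Y+90,Y-90):
  for th in (1.6,.8,0): print(round(yaw),th,ctrl.ik(S2W(*(ballS(th)-[0,0,15])),R(yaw)))
print(ctrl.read_joints().round(1))
E
```

```text
[ 500   25   55   44 1642] [529.21315469  46.43422655]
1.55 [[523.30148593  46.86865291]] [ 53.79228848  80.         169.30979625]
1.58 [[528.3967486  47.0949469]] [ 56.97489793  80.         168.84825384]
1.6 [[531.69378423  47.27166423]] [ 59.08832701  80.         168.48760957]
1.62 [[534.90704778  47.46866928]] [ 61.19412102  80.         168.08477166]
1.65 [[539.56305367  47.80137576]] [ 64.33665467  80.         167.4017588 ]
88 1.6 [ 40.71186691  44.57870998 -67.9194757   96.47820599  43.81141373
  69.96917461  49.77139888]
88 0.8 [ 45.28131119  39.54093061 -68.36044511 109.81895424  42.49553569
  61.16254651  46.25178457]
88 0 [ 42.87487272  40.74100806 -61.87587597 120.4305545   49.16324457
  49.53241035  38.75978263]
-92 1.6 [  17.19463745   31.26291585  -21.4639455    96.77574208   13.48586733
   54.51758446 -101.7195172 ]
-92 0.8 [  19.36380553   26.28322283  -22.44526164  110.11169146   13.555379
   46.16285153 -102.8527775 ]
-92 0 [  17.1825106    29.25302425  -19.02688572  120.72622392   17.22194865
   32.55299015 -106.61744546]
[ 51.   25.1 -49.4 107.2  22.3  57.9 -10.3]
```

```bash
python3 - <<'E'
from bench import ctrl
from h import *
def st(m): print(m,W2S(ctrl.read_ee_pos()).round(2),FS(ctrl.read_ft_force()).round(2),round(ctrl.read_time(),2))
Y=np.degrees(sh[2])
ctrl.movel(S2W(-60,-30,250),feed=.2)
b=ballS(1.59)
ctrl.movep(S2W(b[0],80,240),R(Y-90)); st("above")
grab(ctrl,"wrist","w10")
r=ctrl.movel(S2W(b[0],80,b[2]-18),feed=.06,force_limit=5); st(r)
grab(ctrl,"wrist","w11");grab(ctrl,"side","s11")
E
```

```text
above [ 57.68  79.57 239.37] [ 0.06 -0.27  0.16] 23.63
False [ 58.25  80.01 151.02] [ 0.45 -0.32  0.05] 25.32
```

View pics/w11.png

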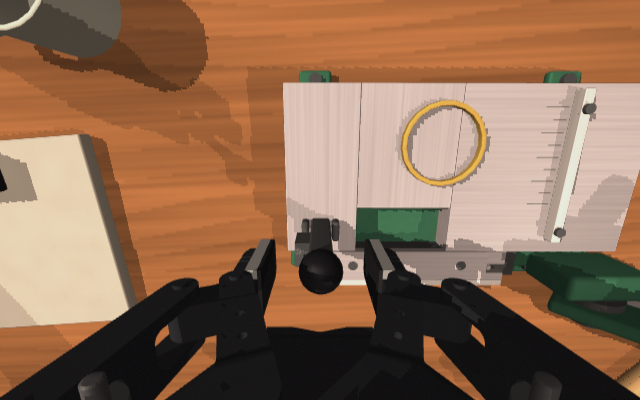

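The black ball is centred between the open fingers at (321,271). I'll grip it lightly and lead it round its arc.

```bash
python3 - <<'E'
from bench import ctrl
from h import *
def st(m): print(m,W2S(ctrl.read_ee_pos()).round(1),FS(ctrl.read_ft_force()).round(1),round(ctrl.read_time(),2))
ctrl.gripper_to(.01,force=20); print(ctrl.read_opening()); st("grip")
off=W2S(ctrl.read_ee_pos())-ballS(1.59); off[1]=0
for th in np.arange(1.5,.29,-.1):
    r=ctrl.movel(S2W(*(ballS(th)+off)),feed=.07,force_limit=20); st((round(th,2),r))
    if r: break
print(ctrl.read_opening()); grab(ctrl,"wrist","w12");grab(ctrl,"side","s12")
E
```

```text
0.02041281998326727
grip [ 58.1  79.6 150.9] [-0.  -1.9  1.9] 25.78
(np.float64(1.5), False) [ 47.8  79.6 152.1] [-1.3 -1.6  1.4] 26.07
(np.float64(1.4), False) [ 37.2  79.6 152.4] [-1.9 -3.   1.9] 26.37
(np.float64(1.3), False) [ 26.7  79.7 151.6] [-2.5 -3.7  0.9] 26.67
(np.float64(1.2), False) [ 16.2  79.7 149.8] [-2.3 -5.1  1.6] 26.97
(np.float64(1.1), False) [  5.9  79.8 146.9] [-1.3 -4.7  1.7] 27.27
(np.float64(1.0), False) [ -4.   79.8 142.9] [-0.9 -5.1  0.9] 27.57
(np.float64(0.9), False) [-13.5  79.8 138. ] [-0.5 -4.6 -1.4] 27.87
(np.float64(0.8), False) [-22.5  79.8 132.1] [-0.9 -6.  -2.3] 28.17
(np.float64(0.7), False) [-30.8  79.8 125.3] [ 0.7 -4.7 -3.7] 28.47
(np.float64(0.6), False) [-38.3  79.9 117.8] [ 1.1 -6.1 -4.3] 28.77
(np.float64(0.5), False) [-45.1  79.9 109.7] [ 0.8 -5.2 -4.6] 29.07
(np.float64(0.4), False) [-51.1  79.9 100.9] [ 1.8 -5.9 -3.6] 29.37
(np.float64(0.3), False) [-56.1  79.9  91.5] [ 2.2 -6.2 -3.1] 29.67
0.01992281281240406
```

View pics/w12.png

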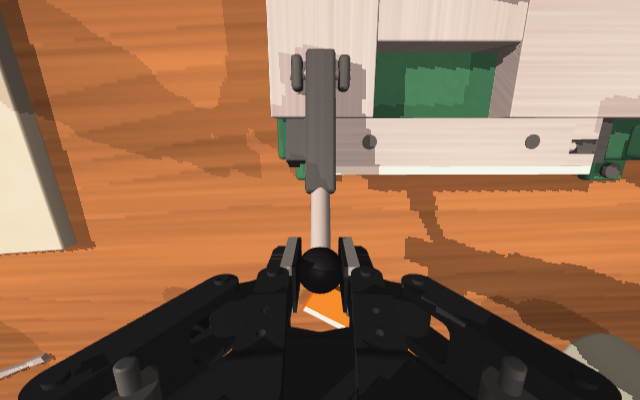

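```bash
python3 - <<'E'
from bench import ctrl
from h import *
def st(m): print(m,W2S(ctrl.read_ee_pos()).round(1),FS(ctrl.read_ft_force()).round(1),round(ctrl.read_time(),2))
off=np.array([.8,0,-17.6])
for th in (.2,.12,.06,.03,0,-.02,-.04):
    r=ctrl.movel(S2W(*(ballS(th)+off)),feed=.04,force_limit=12); st((th,r))
    if r: break
ctrl.dwell(.2); st("hold"); grab(ctrl,"wrist","w13");grab(ctrl,"side","s13")
E
```

```text
(0.2, False) [-60.1  79.9  81.7] [-0.2 -5.2 -2. ] 30.18
(0.12, False) [-62.6  79.9  73.6] [ 0.1 -5.1 -2.7] 30.54
(0.06, False) [-64.1  79.9  67.3] [ 0.3 -5.4 -1.8] 30.85
(0.03, False) [-64.8  79.9  64.2] [-0.9 -5.1 -2.5] 31.1
(0, False) [-65.3  79.9  61.1] [ 0.8 -5.1 -2.8] 31.35
(-0.02, False) [-65.5  79.9  59. ] [-0.3 -5.  -0.6] 31.6
(-0.04, False) [-65.8  79.9  56.9] [ 0.2 -5.9 -0.8] 31.85
hold [-65.8  79.9  56.9] [-0.7 -5.4 -1.4] 32.05
```

View pics/w13.png

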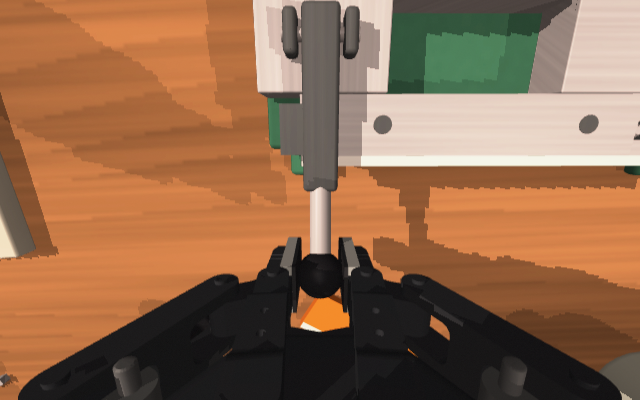

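```bash
python3 - <<'E'
from h import *
for n in ("w12","w13","s13","w11"):
  f=load(n)
  for th in ((.35,.3,.25) if n=="w12" else (1.63,1.59,1.55) if n=="w11" else (.1,.05,0,-.05)): print(n,th,w2p(f,S2W(*ballS(th))[None]).round(1))
  t=f["image"]; m=(t.max(2)<45).astype(np.uint8)
s=cv2.imread("pics/s13.png"); cv2.imwrite("pics/c13.png",cv2.resize(s[110:220,290:400],None,fx=6.5,fy=5.4,interpolation=cv2.INTER_CUBIC))
w=cv2.imread("pics/w13.png"); cv2.imwrite("pics/c13w.png",cv2.resize(w[230:310,270:370],None,fx=7,fy=7,interpolation=cv2.INTER_CUBIC))
E
```

```text
w12 0.35 [[320.1 268.7]]
w12 0.3 [[320.  268.5]]
w12 0.25 [[320.  267.8]]
w13 0.1 [[320.2 279.5]]
w13 0.05 [[320.1 275.9]]
w13 0 [[320.1 272.1]]
w13 -0.05 [[320.1 268. ]]
s13 0.1 [[354.6 181.4]]
s13 0.05 [[354.8 182.8]]
s13 0 [[355.  184.1]]
s13 -0.05 [[355.2 185.4]]
w11 1.63 [[320.2 259.1]]
w11 1.59 [[320.2 267.6]]
w11 1.55 [[320.2 275.9]]
```

View pics/c13.png

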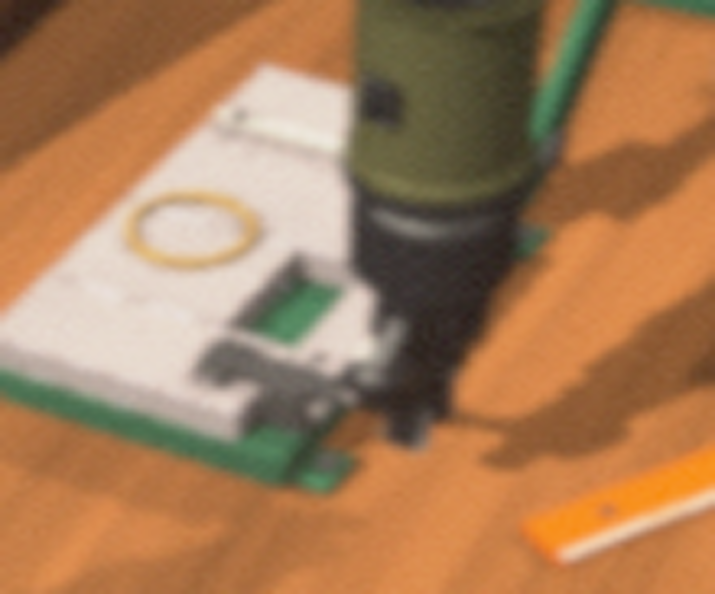

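View pics/c13w.png

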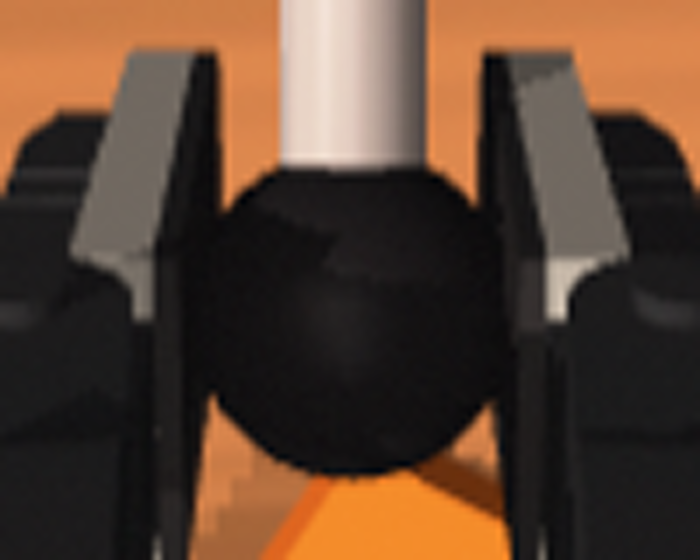

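Compared with its projected positions, the ball is within about 1 px of the closed angle. I'll let go, then press lightly on the top of the ball to confirm the lever is fully down.

```bash
python3 - <<'E'
from bench import ctrl
from h import *
def st(m): print(m,W2S(ctrl.read_ee_pos()).round(2),FS(ctrl.read_ft_force()).round(2),round(ctrl.read_time(),2))
ctrl.gripper_to(.045); st("open")
p=W2S(ctrl.read_ee_pos()); ctrl.movel(S2W(p[0],p[1],125),feed=.1); st("up")
grab(ctrl,"wrist","w14")
ctrl.gripper_to(.0)
r=ctrl.movel(S2W(-66,80,84),feed=.03,force_limit=7); st(r)
p=W2S(ctrl.read_ee_pos()); ctrl.movel(S2W(p[0],p[1],p[2]-2),feed=.02); ctrl.dwell(.2); st("press")
E
```

```text
open [-65.53  80.72  57.17] [ 0.09 -0.01  0.62] 32.51
up [-65.87  80.62 124.64] [-0.27 -1.44 -0.17] 33.33
True [-66.32  80.1   89.13] [-1.51 -0.87  8.48] 34.97
press [-66.37  80.09  88.37] [-5.57  0.05 20.09] 35.42
```

View pics/w14.png

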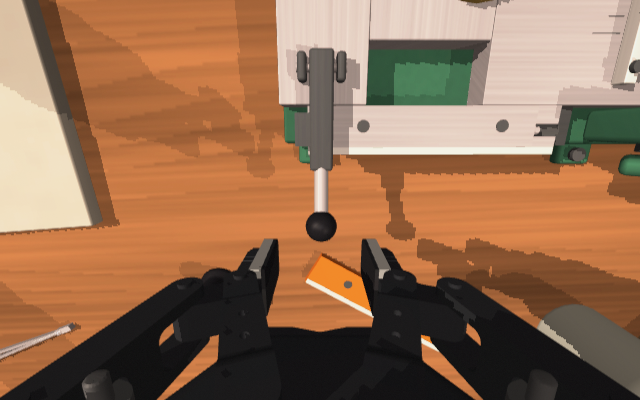

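```bash
python3 - <<'E'
from bench import ctrl
from h import *
p=W2S(ctrl.read_ee_pos()); ctrl.movel(S2W(p[0],p[1],130),feed=.1)
ctrl.movel(S2W(-110,20,220),feed=.2); ctrl.dwell(.2)
f=grab(ctrl,"wrist","w15");grab(ctrl,"side","s15");grab(ctrl,"top","t15"); print(ctrl.read_ft_force(),ctrl.read_time())
print(w2p(f,np.array([S2W(*q) for q in [(0,-74,58),(0,-77,57),(17,48,58),(-17,60,58),(-17,-90,58)]]+[S2W(*ballS(t)) for t in (.05,0,-.05)])).round(1).tolist())
w=f["image"]; cv2.imwrite("pics/c15.png",cv2.resize(cv2.imread("pics/s15.png")[80:280,210:400],None,fx=4,fy=3,interpolation=cv2.INTER_CUBIC))
E
```

```text
[-0.51114934 -0.12298879 -0.64371311] 37.075
[[414.1, 83.5], [416.8, 83.7], [292.7, 64.8], [281.8, 101.2], [428.3, 101.5], [259.5, 150.8], [260.7, 151.4], [261.8, 151.6]]
```

View pics/w15.png

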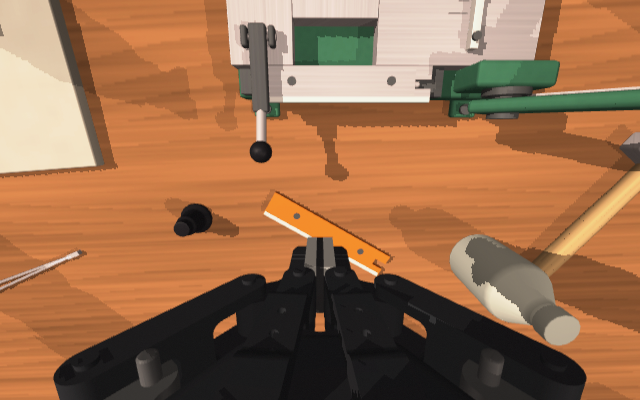

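View pics/c15.png

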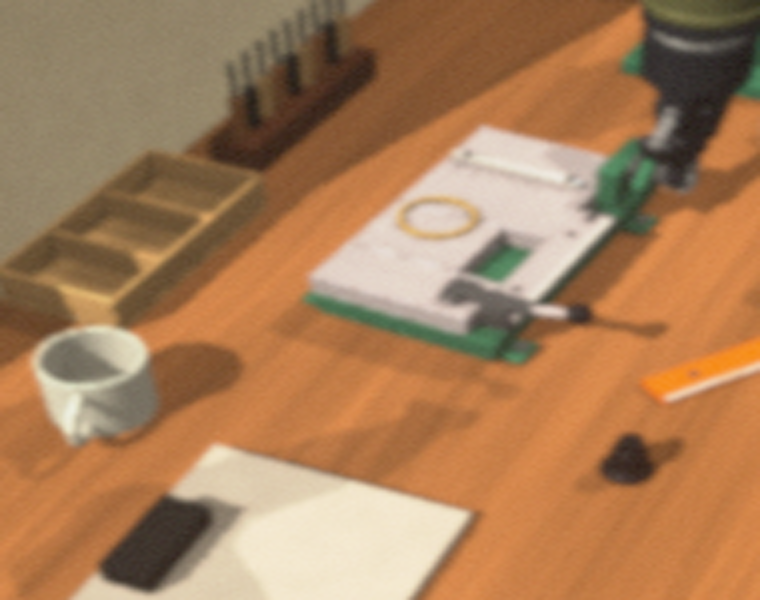

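View pics/t15.png

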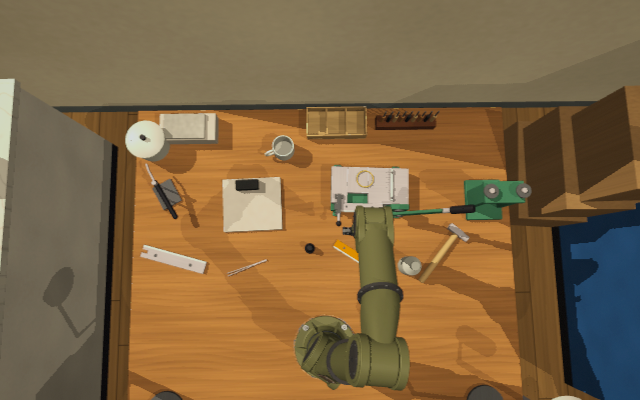

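The clamp is closed, with the ball at (261,151) against a prediction of (260.7,151.4). The pin sits at the bottom of the notch at about (417,84). The bystanders look as they did at the start, and the arm is clear.

```bash
python3 -c "
from bench import ctrl
ctrl.finish_job(); print(ctrl.read_time())"
```

```text
the job is handed in; nothing more can be done
the job is handed in; nothing more can be done
```

The knife is seated on its ledge and the clamp lever is fully closed. I handed the job in at about 37 s on the robot's clock; it reports no verdict.

**Seating:** I laid the knife flat on the ledge, slid it back against the step and then along until the notch met the pin. The push was built up steadily and held at about 12 N at the wrist. Drag while sliding was about 4 N, so I put the force on the pin at roughly 8 N; it was not measured directly. After I let go, the camera showed the tail end within about 0.3 px of its seated position, the back edge against the step and the pin at the bottom of the notch.

**Clamp:** I gripped the ball lightly and led it round its arc instead of pushing from behind. Near the bottom the ball slipped about 4 mm in the pads and I felt no stop. I let go and pressed on top of the ball with closed fingers, to about 20 N. It was solid at a height of 88–89 mm, against 90 mm expected when closed. The last picture put the ball within about 1 px of its closed position.

**Rest of the bench:** in the final side, top and wrist pictures the other things looked undisturbed, and the arm was clear of everything. No check failed.

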